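# Pin the tank trailer to the toy fire engine

### The arm

A 7-joint arm with a two-finger parallel gripper is mounted at the origin on the work surface. World frame = base frame: x ahead of the robot, y to its left, z up, the work surface at z = 0. Lengths are in m, angles in rad, forces in N, time in s.
With the tool pointing down it reaches from about 0.4 to 0.875 m from the base axis. Payload 19.3 kg.
Tool frame: the origin (TCP) lies at the very end of the fingers, on their centre line; the grasp point (between the pads) lies 19 mm behind it; z points along the fingers, y is the direction in which the jaws open and shut (so a half turn about z gives the same grasp; the last joint's range is limited). The gripper opens to 85 mm and grips with 20 to 120 N. Pads are 22 mm wide; open, the fingers measure 114 mm over their backs; the gripper's body (76 mm by 85 mm) begins 54 mm behind the grasp point. The pads swing forward as they close: fully open they stand 13 mm farther back than shut.
Start: joints at [-0.07, 0.521, -0.036, 1.599, 0.021, 1.021, -0.113], TCP at [0.625, -0, 0.203] pointing down, gripper open.
Joint ranges: [-2.91, 2.91], [-0.3, 2.13], [-1.5, 1.42], [0.17, 2.43], [-1.26, 4.41], [0.16, 1.93], [-2.52, 2.52]. Speed limits (rad/s): [1.89, 1.89, 2.39, 2.39, 3.01, 3.01, 3.01].

### API

Orientations are given as [roll, pitch, yaw] about the fixed x, y, z axes, in that order (R = Rz(yaw) Ry(pitch) Rx(roll)).
In Python, from workcell import bot, viewer gives the robot as it stands.
- The arm moves only by the shell command python3 -m creep 'ROWS' [FORCE]. ROWS is JSON, a list of rows, each an object of numbers: "rx", "ry", "rz": the turn, a rotation vector about the tool's x, y, z in degrees; "tx", "ty", "tz": the shift along the tool's x, y, z in mm; "hand": the closure, from -1 (fully open) to 1 (shut), so that 0 is half open. In form: [{"rx": .., "ry": .., "rz": .., "tx": .., "ty": .., "tz": .., "hand": ..}, ...]. A call has 1 to 8 rows; each row is the pose to reach, as a shift and turn from the pose commanded when the call began, along the tool's axes at that moment; what a row does not reach only later rows make up. A row lasts 1/10 s, in which the tool goes at most 50 mm and 8.59 degrees, less where a joint would pass 70% of its speed; a pose out of reach is approached as far as the arm can. A call with a gripper value outside its range is refused whole. The fingers move at their own pace and stop on an object; FORCE is the grip in N (left out, the last holds). Time passes only in rows, so rows that repeat a pose let the fingers close. It gives the time, the measured TCP pose, the force and the opening at its end, in the units of the state.
- bot.observe(): the state, without advancing time (a new reading comes with each control period).
- viewer.grab_frame(name): name is "scene" or "side" or "wrist"; returns a dict with "pixels" (400x640x3 uint8, blue, green, red), "vertical_fov" (degrees; the focal length in pixels is half the picture's height over the tangent of half this angle, whatever the lens; pixels are square), "cx", "cy" (the principal point, pixels), "rvec" (rotation vector, rad) and "tvec" (3), from world to camera coordinates, as OpenCV has them; the wrist camera has in their place "tool_from_camera" (4x4, takes a point from camera to tool coordinates, whose origin is the TCP and whose axes are the flange's). Camera axes: x right, y down, z forward; pixel columns grow to the right and rows downward; lengths in m; the calibration is good to about 2 mm. A picture is of the moment at which its call begins: read the wrist's pose just before it. There is no depth.
- bot.job_done(): hands the job in, once; it reports no verdict.
Trained networks look in a picture, given as the dict that the camera call returned (one of the last four; its "shot" number tells which), for a name from the list of things; names that differ only in an ending like _2 or _b are one class to them, and where a whole thing is asked for, a point or a joint stands for the part that bears it (a point fixed in the world has none). Each returns a list of dicts, best first, with "score" (0 to 1); they miss things now and then, are a little off and sometimes report something else, mostly with a low value. They report only what shows in the picture. A call takes as long as a camera call. They do not tell look-alikes from the thing itself.
- viewer.outline_of(target, picture): "mask" (400x640 bool, what is visible of it) and "bbox" ([left, top, right, bottom] in pixels, round what is visible of it).
The state is a dict: "clock": time; "qpos": joint angles; "qd": joint speeds; "joint_efforts": joint torques, N m; "position": TCP position; "tool_rot": TCP orientation; "force": force on the tool from outside, world axes, zero at the start; "moment": the same for the moment, N m; "grip_width": finger opening in m.
Only numpy, scipy, OpenCV 4.12 (cv2) and the standard library are available. Lean on these libraries where they do the work, as an engineer would, in place of code of your own. Each camera call takes 0.05 s, during which the arm holds its last target.

### The job

The blue tank trailer's drawbar eye is already standing in the fork at the tail of the red wooden fire engine. Take the yellow-headed coupling pin out of its stand and push it down through the fork and the eye until the underside of its head rests flat on the fork, then let go of it. Leave the engine and trailer upright and where they stand, and do not disturb the other toys.

Things in the scene. Friction and masses are not known exactly. Their poses are not given: they have to be found in the camera images.
- pin: coupling pin, 50 g, upright in its stand at first. Origin: centre of the flat underside of the head; z up along the pin. Above: yellow flange 28 mm across, 6 mm thick, then a yellow cylindrical knob to grip, 20 mm across, 6 to 42 mm above the origin. Below: pale wooden shank 14 mm across, 50 mm long, the last 10 mm tapering to 8 mm
- pin_tip (a point): the tapered lower end of the shank, on the pin's axis, 50 mm below the pin's origin
- stand: fixed pale wooden block 70 x 70 x 60 mm high with one upright 17 mm hole, 55 mm deep, in the middle of its top; origin at the centre of its underside. The pin's flange rests on its top, so the pin must be lifted 50 mm to come clear
- engine: red wooden fire engine, 0.9 kg, loose, fork at its tail. Origin on the table under the fork hole, x forwards, z up. Fork: two level pale wooden jaws, x -25 to 25 mm, 56 mm wide, 16 to 28 and 46 to 58 mm above the table, joined at the engine's end, propped on two pegs. Body x 59 to 274 mm, 84 mm wide (116 over wheels), 92 mm high (ladder 101); cab beyond x 190 mm, 114 mm high (lamp 122)
- fork_top (a point): centre of the 17 mm hole at the top face of the fork's upper jaw, 58 mm above the table; both jaws' holes are upright and in line. A sprung steel ball in the lower hole stops the tapered end about 10 mm before home: the pin does not drop home but must be pushed down past it (about 5 to 10 N) until the underside of its head rests on this face
- trailer: wooden trailer with a blue tank, 0.4 kg, loose on four wheels. Origin on the table under its drawbar eye, trailer along -x: drawbar 22 mm wide, bed x -70 to -210 mm, 70 mm wide (about 102 over wheels), tank top 98 mm high, its cap 104. The eye stands between the fork's jaws from the start, its hole within about 2 mm of the fork holes
- eye (a point): centre of the 17 mm hole in the drawbar eye (34 x 34 mm, 30 to 44 mm above the table), at its top face
- cup: bystander: stainless steel toy mug, 64 mm wide, 45 mm high, open top, origin under its centre
- rattle: bystander: bamboo rattle lying down, about 120 mm long along its y axis, 44 mm thick head towards +y, origin on the table under its middle
- cone: bystander: stack of four coloured rings with a red ball on top, 80 mm wide, 102 mm high, origin under its centre
- block_round: bystander: green cylinder block, 40 mm wide and high, origin under its centre
- block_bar: bystander: orange block 35 x 60 x 30 mm high, origin under its centre
Mind the look-alikes: they are no part of the job. Of the things shaped like the pin, the yellow one is meant.

How it is judged:
On the way:
1. the pin has been drawn clear of its stand (z of pin_tip in the frame of stand above 0.062 m), for 0.1 s.
At the end, for the whole second after the job is handed in: Pin through fork and eye, head up, within 0.1 rad of the fork axis; head underside within 3 mm of the fork top and 4 mm of the hole axis; eye within 6 mm of the fork hole; engine and trailer upright within 0.1 rad; all released and at rest (z of pin in the frame of fork_top between -0.003 and 0.003 m and horizontal distance between pin and fork_top below 0.004 m and angle between the z axis of pin and the z axis of engine, either way round below 0.1 rad and z of pin_tip in the frame of fork_top below -0.045 m and horizontal distance between eye and fork_top below 0.006 m and angle between each of engine, trailer's own z axis and vertical below 0.1 rad and linear speed of each of pin, engine, trailer below 0.02 m/s); the robot touches nothing.
It fails at once if the engine or the trailer's eye is moved more than 40 mm from where it stood (distance of any of engine, eye from where it was at the start of the episode above 0.04 m).
It fails at once if another toy (mug, rattle, ring stack, blocks) is moved more than 30 mm (distance of any of cup, rattle, cone, block_round, block_bar from where it was at the start of the episode above 0.03 m).
It also fails if it takes over 42 s, if anything falls off the work surface, if the arm or the gripper's body presses on something with over 40 N, if the wrist force passes 120 N, or if a joint passes its speed limit or range.

## Working session

There is one attempt and no reset: what is moved stays moved. The work goes in short steps, Python scripts to look and compute and a shell command to move; the robot and the scene stay as the last step left them, time stands still between calls to the robot, and variables do not carry over. Pictures are saved under pics/ and viewed, and the job is handed in when it is done.

```bash
ls; mkdir -p pics; cat > h.py <<'E'
import numpy as np,cv2,pickle
from workcell import bot,viewer
from scipy.spatial.transform import Rotation as R
def K(f):
    fl=200/np.tan(np.radians(f["vertical_fov"])/2)
    return np.array([[fl,0,f["cx"]],[0,fl,f["cy"]],[0,0,1.]])
def ext(f,st=None):
    """world->cam R,t"""
    if "rvec" in f:
        return cv2.Rodrigues(np.array(f["rvec"],float))[0],np.array(f["tvec"],float).ravel()
    T=np.eye(4);T[:3,:3]=R.from_euler('xyz',st["tool_rot"]).as_matrix();T[:3,3]=st["position"]
    M=np.linalg.inv(T@np.array(f["tool_from_camera"]))
    return M[:3,:3],M[:3,3]
def proj(f,P,st=None):
    r,t=ext(f,st);c=np.atleast_2d(P)@r.T+t
    q=c@K(f).T;return q[:,:2]/q[:,2:]
def ray(f,uv,st=None):
    r,t=ext(f,st);d=r.T@np.linalg.inv(K(f))@np.array([uv[0],uv[1],1.]);return -r.T@t,d/np.linalg.norm(d)
def atz(f,uv,z,st=None):
    o,d=ray(f,uv,st);return o+d*(z-o[2])/d[2]
def grab(name,tag):
    st=bot.observe();f=viewer.grab_frame(name)
    cv2.imwrite(f"pics/{tag}.png",f["pixels"]);pickle.dump((f,st),open(f"{tag}.pkl","wb"))
    return f,st
def load(tag): return pickle.load(open(f"{tag}.pkl","rb"))
E
python3 - <<'E'
from h import *
for n in("scene","side","wrist"):
    f,st=grab(n,n+"0")
    print(n,{k:v for k,v in f.items() if k!="pixels"})
    for t in ("pin","stand","engine","trailer"):
        for o in viewer.outline_of(t,f)[:4]: print(t,round(o["score"],2),o["bbox"])
print(st)
E
```

```text
pics
scene {'vertical_fov': 54.55537078713502, 'cx': 317.6897640941174, 'cy': 201.9867696320204, 'rvec': array([ 1.94935282,  1.79674874, -0.52906438]), 'tvec': array([-0.03568623, -0.42047833,  1.2902798 ]), 'shot': 1}
pin 0.58 [270.8, 148.5, 278.5, 168.4]
pin 0.57 [307.6, 149.1, 313.5, 168.1]
pin 0.52 [264.8, 163.2, 276.5, 185.3]
pin 0.45 [341.5, 154.2, 345.4, 171.1]
stand 0.86 [291.9, 151.6, 326.2, 188.2]
engine 0.6 [291.8, 164.5, 419.8, 235.8]
trailer 0.57 [216.8, 202.1, 306.6, 255.5]
side {'vertical_fov': 56.91453860448441, 'cx': 324.7275786390986, 'cy': 201.15466461815808, 'rvec': array([ 2.03493551, -0.90289931,  0.43239131]), 'tvec': array([-0.3566183 ,  0.28420849,  0.4828875 ]), 'shot': 2}
pin 0.97 [310.2, 248.4, 330.3, 289.5]
pin 0.92 [340.4, 232.3, 353.9, 271.0]
pin 0.87 [290.3, 212.3, 304.4, 236.9]
pin 0.81 [254.9, 200.6, 268.6, 238.1]
stand 0.74 [269.8, 220.5, 327.2, 274.6]
engine 0.65 [243.4, 145.6, 373.2, 231.6]
trailer 0.95 [361.1, 200.4, 460.4, 271.4]
wrist {'vertical_fov': 58.538611439530456, 'cx': 318.7206332281581, 'cy': 199.46272428509138, 'tool_from_camera': ar
[... 673 characters left out ...]
qpos': array([-0.07016758,  0.52140652, -0.03631947,  1.59950263,  0.02117905,
        1.02108959, -0.11280578]), 'qd': array([-5.65517194e-04, -8.35679988e-04, -5.35197421e-04,  5.38346625e-05,
        7.36813970e-04,  2.88536139e-03,  2.45373277e-04]), 'joint_efforts': array([ 9.84790022e-04, -9.26276994e+01,  1.97815463e+00, -3.70049608e+01,
        1.80132146e-02,  2.62123918e-03, -1.11356803e-04]), 'position': array([ 6.24991339e-01, -2.66616726e-05,  2.03385547e-01]), 'tool_rot': array([-3.14156852e+00, -2.68987148e-05,  1.57072119e+00]), 'force': array([ 0.28981771, -0.45867789,  0.5199973 ]), 'moment': array([-0.0301224 , -0.02182993,  0.00757257]), 'grip_width': 0.08574570120398917}
```

View pics/scene0.png

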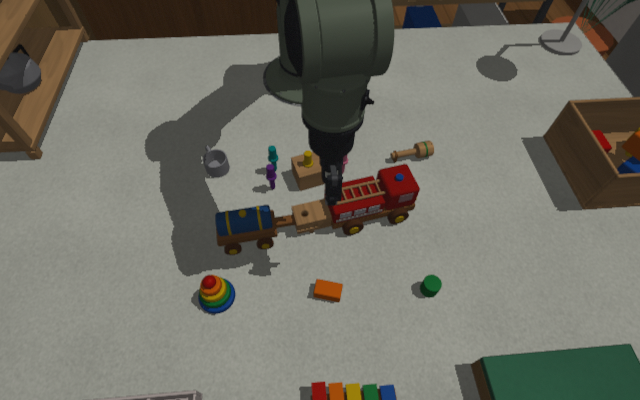

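View pics/side0.png

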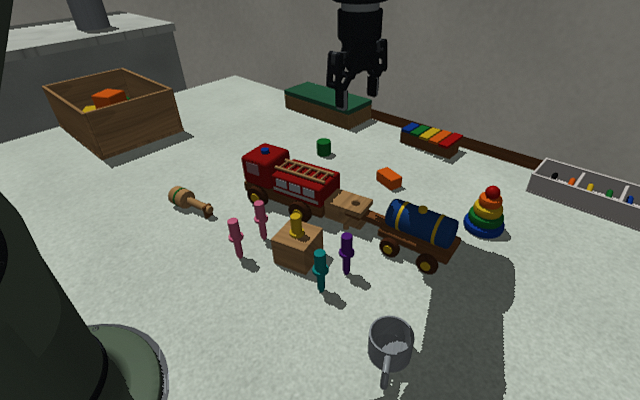

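View pics/wrist0.png

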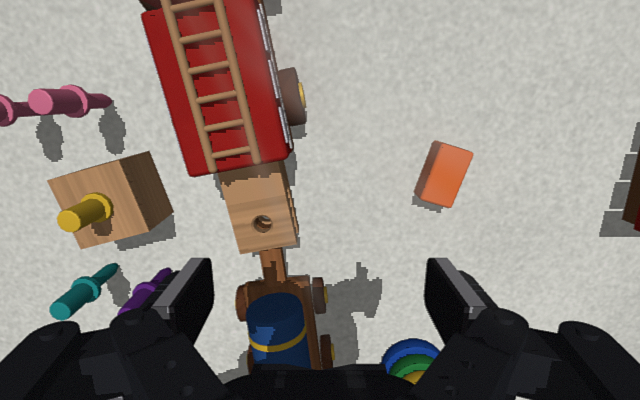

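```bash
python3 - <<'E'
from h import *
w,_=load("wrist0");s,_=load("side0");c,_=load("scene0")
a=cv2.resize(w["pixels"][130:290,20:320],None,fx=2.6,fy=2.6,interpolation=cv2.INTER_CUBIC)
cv2.imwrite("pics/cw.png",a)
a=cv2.resize(s["pixels"][180:310,220:380],None,fx=4.5,fy=4.5,interpolation=cv2.INTER_CUBIC)
cv2.imwrite("pics/cs.png",a)
a=cv2.resize(c["pixels"][140:240,210:350],None,fx=5,fy=5,interpolation=cv2.INTER_CUBIC)
cv2.imwrite("pics/cc.png",a)
E
```

```text
(no output)
```

View pics/cw.png

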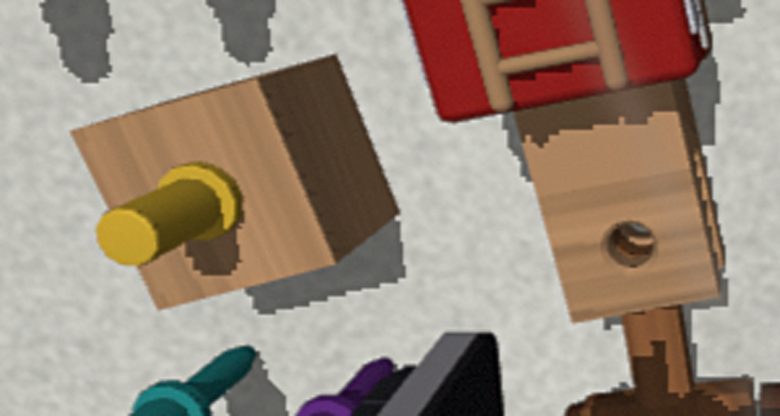

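View pics/cs.png

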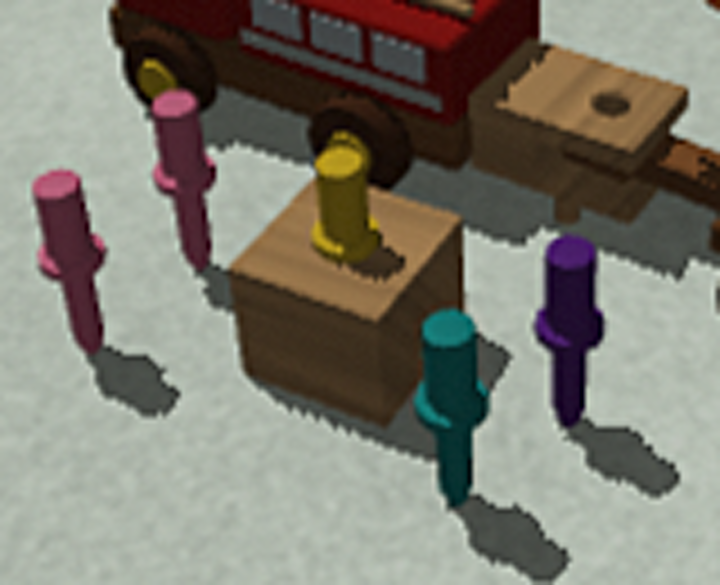

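View pics/cc.png

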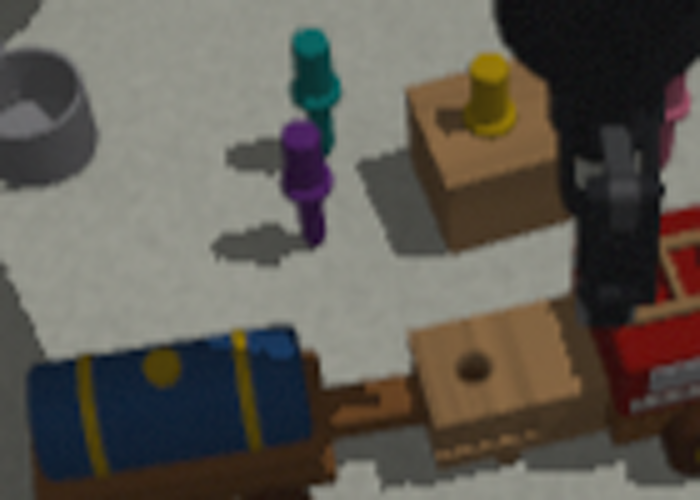

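```bash
python3 - <<'E'
from h import *
D={n:load(n+"0") for n in("wrist","side","scene")}
obs={"knob":(.102,{"wrist":(69,221),"side":(295.4,215.4),"scene":(307.8,152.8)}),
"hole":(.058,{"wrist":(262.5,223.3),"side":(355.6,202.7),"scene":(304.4,213.2)}),
"teal":(.092,{"wrist":(62,309),"side":(319.5,252),"scene":(272,146.5)}),
"purple":(.092,{"side":(346.5,235.5),"scene":(270,165.5)}),
"pinkA":(.092,{"wrist":(41,101),"side":(259,202.5)}),
"pinkB":(.092,{"side":(232.5,220.5)}),
}
for k,(z,o) in obs.items():
    A=np.zeros((3,3));b=np.zeros(3)
    for n,uv in o.items():
        print(k,n,np.round(atz(D[n][0],uv,z,D[n][1])*1000,1))
        oo,d=ray(D[n][0],uv,D[n][1]);M=np.eye(3)-np.outer(d,d);A+=M;b+=M@oo
    if len(o)>1: print("  tri",np.round(np.linalg.solve(A,b)*1000,1))
# engine/stand edges from wrist
f,st=D["wrist"]
q=lambda x,y:(x/2.6+20-.3,y/2.6+130-.3)
P=[atz(f,q(*p),.06,st) for p in((72,130),(258,80),(335,262),(160,308))]
print("stand top",np.round(P,4)); print(np.mean(P,0))
P=[atz(f,q(*p),.058,st) for p in((573,321),(719,294))]
print("fork end",np.round(P,4))
E
```

```text
knob wrist [423.9 -24.7 102. ]
knob side [422.7 -26.6 102. ]
knob scene [424.3 -26.7 102. ]
  tri [423.3 -25.8 100.9]
hole wrist [571.6 -42.6  58. ]
hole side [570.6 -45.6  58. ]
hole scene [573.8 -45.8  58. ]
  tri [571.9 -44.5  55.9]
teal wrist [ 394.1 -111.7   92. ]
teal side [ 390.5 -115.9   92. ]
teal scene [ 387.8 -116.    92. ]
  tri [ 390.4 -115.    91.1]
purple side [ 449.9 -122.5   92. ]
purple scene [ 449.8 -122.2   92. ]
  tri [ 449.9 -122.3   92. ]
pinkA wrist [413.9  67.9  92. ]
pinkA side [412.9  65.6  92. ]
  tri [413.6  67.5  90.9]
pinkB side [346.   58.2  92. ]
stand top [[ 3.810e-01 -4.000e-04  6.000e-02]
 [ 4.478e-01  1.700e-02  6.000e-02]
 [ 4.652e-01 -4.890e-02  6.000e-02]
 [ 3.991e-01 -6.680e-02  6.000e-02]]
[ 0.42328263 -0.02476361  0.06      ]
fork end [[ 0.5488 -0.0729  0.058 ]
 [ 0.6027 -0.0622  0.058 ]]
```

Four standing look-alikes fit the pin's shape: pink at about (258,219) and (236,238) in the side view, teal (320,270) and purple (347,252). The yellow one at (296,226) sits in the wooden stand, and the crops confirm it is the one meant. Next I move above it.

```bash
python3 -m creep '[{"tx":-8,"ty":-40,"tz":10},{"tx":-14,"ty":-80,"tz":20},{"tx":-20,"ty":-120,"tz":30},{"tx":-26,"ty":-160,"tz":40},{"tx":-26,"ty":-201,"tz":43},{"tx":-26,"ty":-201,"tz":43},{"tx":-26,"ty":-201,"tz":43},{"tx":-26,"ty":-201,"tz":43}]' 40
python3 - <<'E'
from h import *
f,st=grab("wrist","wrist1");print(st["position"],st["tool_rot"],st["grip_width"],st["clock"],st["force"])
print(proj(f,[[.4235,-.0255,.102],[.572,-.0440,.058]],st))
E
```

```text
[6.24999003e-01 9.00416798e-06 2.03414028e-01] [ 3.14156160e+00 -2.32547745e-05  1.57077990e+00] 0.08541229362734071 0.75 [-0.44516281  0.32736695 -0.16224753]
[[ 68.67241631 221.9787533 ]
 [263.00680377 224.78165517]]schema error: expected keys rx, ry, rz, tx, ty, tz, hand
```

View pics/wrist1.png

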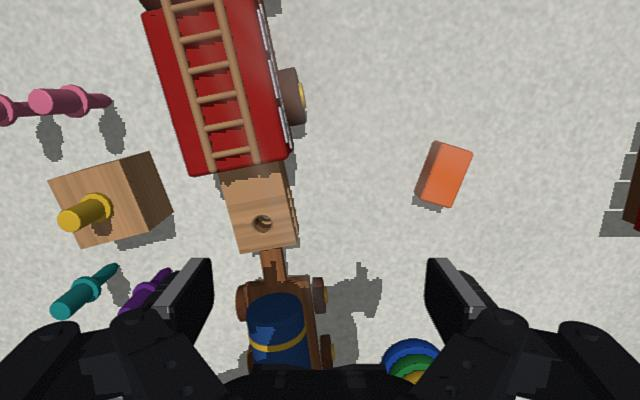

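The move was refused because every row needs all seven keys, so the picture is unchanged: knob top at (69,221), hole at (263,223).

```bash
python3 -m creep '[{"rx":0,"ry":0,"rz":0,"tx":-8,"ty":-40,"tz":10,"hand":-1},{"rx":0,"ry":0,"rz":0,"tx":-14,"ty":-80,"tz":20,"hand":-1},{"rx":0,"ry":0,"rz":0,"tx":-20,"ty":-120,"tz":30,"hand":-1},{"rx":0,"ry":0,"rz":0,"tx":-26,"ty":-160,"tz":40,"hand":-1},{"rx":0,"ry":0,"rz":0,"tx":-26,"ty":-201,"tz":43,"hand":-1},{"rx":0,"ry":0,"rz":0,"tx":-26,"ty":-201,"tz":43,"hand":-1},{"rx":0,"ry":0,"rz":0,"tx":-26,"ty":-201,"tz":43,"hand":-1},{"rx":0,"ry":0,"rz":0,"tx":-26,"ty":-201,"tz":43,"hand":-1}]' 40
python3 - <<'E'
from h import *
f,st=grab("wrist","wrist1");print(st["position"],st["tool_rot"],st["grip_width"],st["clock"],st["force"])
print(proj(f,[[.4235,-.0255,.102],[.572,-.0440,.058]],st))
E
```

```text
clock: 1.6
position: [0.4251, -0.0259, 0.1607]
tool_rot: [3.14, -0.0, 1.571]
force: [0.4, -0.4, -0.4]
grip_width: 0.0854
[ 0.42514403 -0.02586465  0.16069912] [ 3.14038973e+00 -1.49944722e-04  1.57086342e+00] 0.08541728098947673 1.6 [ 0.44334549 -0.40768399 -0.4053668 ]
[[317.47624686 206.91531812]
 [503.20099439 212.64613024]]
```

View pics/wrist1.png

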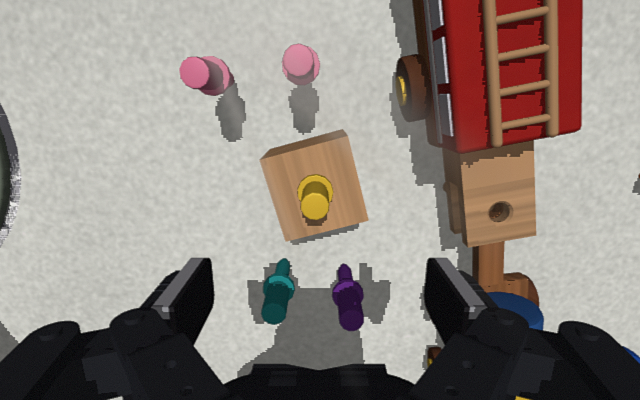

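Yellow knob top at (315,206), fork hole at (501,211); teal and purple pins stand outside the finger paths. I refine the numbers from this closer view.

```bash
python3 - <<'E'
from h import *
f,st=load("wrist1")
im=f["pixels"];hsv=cv2.cvtColor(im,cv2.COLOR_BGR2HSV)
a=cv2.resize(im[170:250,280:360],None,fx=7,fy=7,interpolation=cv2.INTER_CUBIC)
b=cv2.resize(im[170:250,460:540],None,fx=7,fy=7,interpolation=cv2.INTER_CUBIC)
cv2.imwrite("pics/c1.png",np.hstack([a,b])[:, :])
b=bot.observe();print(b["position"],b["clock"])
E
```

```text
[ 0.42511971 -0.02586176  0.16056858] 1.65
```

View pics/c1.png

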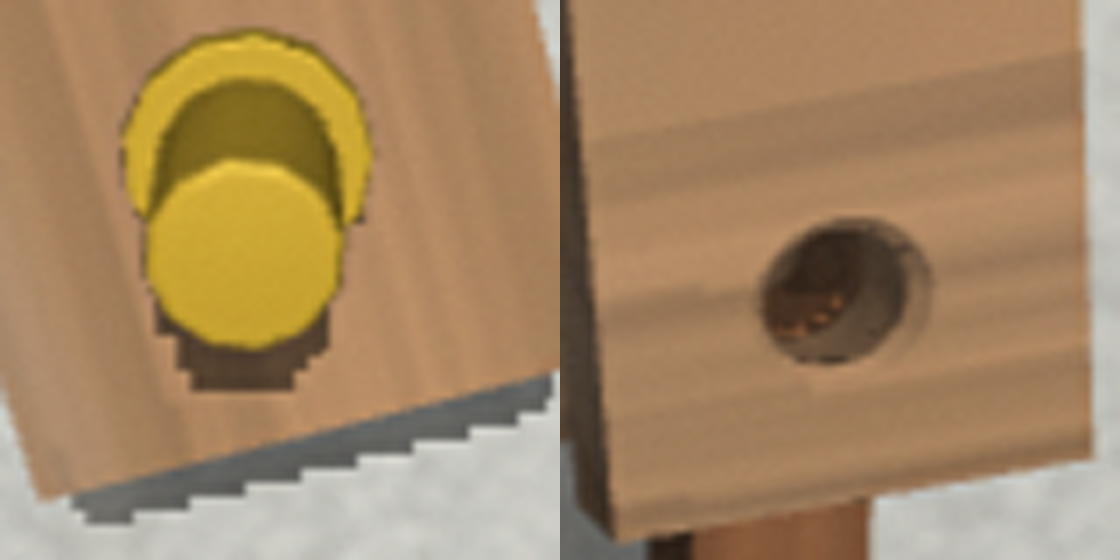

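```bash
python3 - <<'E'
from h import *
f,st=load("wrist1")
for n,uv,z in(("knobtop",(314.6,205.9),.102),("flange",(314.9,191.7),.066),("hole",(500.4,211.2),.058)):
    print(n,np.round(1000*atz(f,uv,z,st),1))
E
```

```text
knobtop [421.6 -24.8 102. ]
flange [421.4 -24.5  66. ]
hole [569.6 -42.8  58. ]
```

```bash
python3 -m creep '[{"rx":0,"ry":0,"rz":0,"tx":1,"ty":-2,"tz":30,"hand":-1},{"rx":0,"ry":0,"rz":0,"tx":1,"ty":-2,"tz":60,"hand":-1},{"rx":0,"ry":0,"rz":0,"tx":1,"ty":-2,"tz":80,"hand":-1},{"rx":0,"ry":0,"rz":0,"tx":1,"ty":-2,"tz":88,"hand":-1},{"rx":0,"ry":0,"rz":0,"tx":1,"ty":-2,"tz":88,"hand":-1},{"rx":0,"ry":0,"rz":0,"tx":1,"ty":-2,"tz":88,"hand":-1}]' 40
python3 - <<'E'
from h import *
f,st=grab("wrist","wrist2");print(st["position"],st["tool_rot"],st["grip_width"],st["clock"],st["force"])
grab("side","side2")
E
```

```text
clock: 2.25
position: [0.4226, -0.025, 0.0729]
tool_rot: [3.141, -0.0, 1.571]
force: [0.4, 0.9, 0.6]
grip_width: 0.0855
[ 0.42259605 -0.02499751  0.07294707] [ 3.14104074e+00 -1.33155326e-05  1.57069815e+00] 0.08548377468078651 2.25 [0.38721409 0.89592868 0.57504244]
```

View pics/wrist2.png

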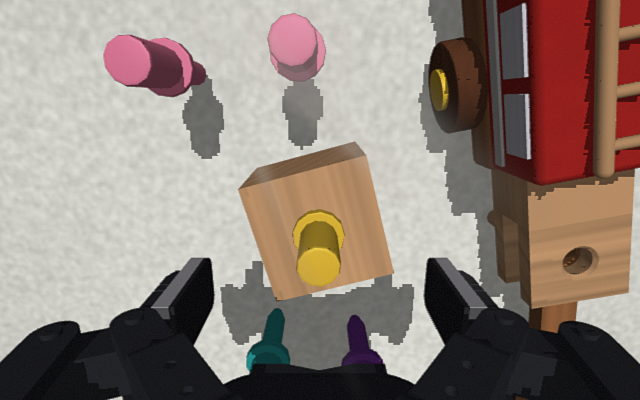

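View pics/side2.png

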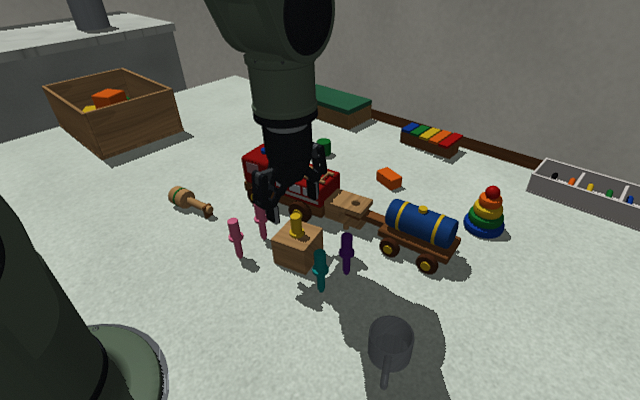

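```bash
python3 - <<'E'
from h import *
f,st=load("wrist2");s,_=load("side2")
p=st["position"]
for n,P in(("tcp",p),("grasp",p+[0,0,.019]),("fing+",p+[.043,0,.013]),("fing-",p+[-.043,0,.013]),("knobtop",[.422,-.025,.102]),("stand corner",[.4478,.017,.06])):
    print(n,proj(f,P,st)[0],proj(s,P)[0])
r,t=ext(s);print(-r.T@t)
E
```

```text
tcp [320.42759726 241.73068398] [295.88103271 227.63235572]
grasp [320.63125991 257.90797695] [295.14211566 219.48041792]
fing+ [411.23241655 252.38628961] [312.04829823 211.21852532]
fing- [229.88179913 252.4580453 ] [277.39746535 233.8035159 ]
knobtop [319.37558773 268.02729313] [294.49835818 215.21161987]
stand corner [369.65141218 155.63175275] [290.8968166  217.42969086]
[ 0.0846275  -0.42486947  0.50344367]
```

```bash
python3 - <<'E'
from h import *
s,_=load("side2")
cv2.imwrite("pics/c2.png",cv2.resize(s["pixels"][130:270,230:370],None,fx=4.2,fy=4.2,interpolation=cv2.INTER_CUBIC))
E
```

```text
(no output)
```

View pics/c2.png

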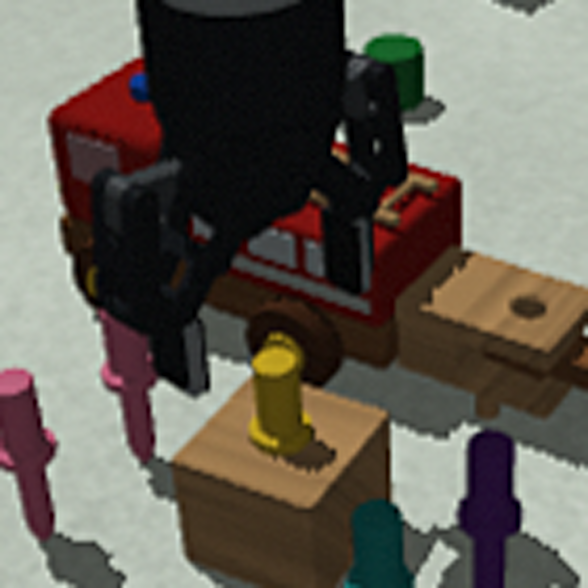

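The fingertips look higher than expected at (275,223) and (312,199). I half close and look before gripping.

```bash
python3 -m creep '[{"rx":0,"ry":0,"rz":0,"tx":0,"ty":0,"tz":0,"hand":0.2},{"rx":0,"ry":0,"rz":0,"tx":0,"ty":0,"tz":0,"hand":0.2},{"rx":0,"ry":0,"rz":0,"tx":0,"ty":0,"tz":0,"hand":0.2},{"rx":0,"ry":0,"rz":0,"tx":0,"ty":0,"tz":0,"hand":0.2},{"rx":0,"ry":0,"rz":0,"tx":0,"ty":0,"tz":0,"hand":0.2}]' 40
python3 - <<'E'
from h import *
f,st=grab("wrist","wrist3");s,_=grab("side","side3")
a=cv2.resize(s["pixels"][150:270,230:370],None,fx=4,fy=4,interpolation=cv2.INTER_CUBIC)
b=cv2.resize(f["pixels"][160:400,180:460],None,fx=2,fy=2)
cv2.imwrite("pics/c3.png",cv2.resize(np.hstack([a,b]),None,fx=.7,fy=.7))
for b in (0,.01,.02,.03): 
  for x in(-1,1):
    P=st["position"]+[x*st["grip_width"]/2,0,b];print(b,x,proj(s,P)[0],proj(f,P,st)[0])
E
```

```text
clock: 2.85
position: [0.422, -0.025, 0.0724]
tool_rot: [3.142, -0.0, 1.571]
force: [-0.5, -0.5, 0.6]
grip_width: 0.0341
0 -1 [288.78162854 232.5938509 ] [286.92431185 241.73733152]
0 1 [302.35165459 223.56746835] [353.92864278 241.72502331]
0.01 -1 [288.32705254 228.31568443] [285.14385303 249.82414252]
0.01 1 [302.0270031  219.33797453] [355.88999521 249.81164034]
0.02 -1 [287.86436117 223.96114151] [283.15278246 258.86754822]
0.02 1 [301.69672816 215.03521944] [358.08337244 258.85489094]
0.03 -1 [287.39333515 219.52815845] [280.91138078 269.04795313]
0.03 1 [301.36068237 210.65728296] [360.55253508 269.03519933]
```

View pics/c3.png

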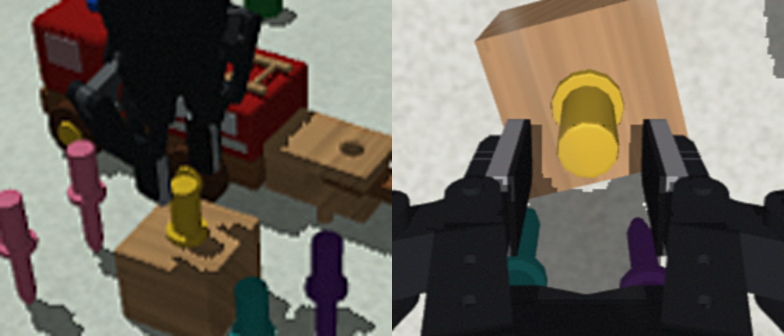

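The tips are about 28 mm behind the stated TCP (z about 100 mm, level with the knob top). I lower by 18 mm with the fingers at this width and look again.

```bash
python3 -m creep '[{"rx":0,"ry":0,"rz":0,"tx":0,"ty":0,"tz":6,"hand":0.2},{"rx":0,"ry":0,"rz":0,"tx":0,"ty":0,"tz":12,"hand":0.2},{"rx":0,"ry":0,"rz":0,"tx":0,"ty":0,"tz":18,"hand":0.2},{"rx":0,"ry":0,"rz":0,"tx":0,"ty":0,"tz":18,"hand":0.2},{"rx":0,"ry":0,"rz":0,"tx":0,"ty":0,"tz":18,"hand":0.2}]' 40
python3 - <<'E'
from h import *
f,st=grab("wrist","wrist4");s,_=grab("side","side4")
a=cv2.resize(s["pixels"][150:270,230:370],None,fx=4,fy=4,interpolation=cv2.INTER_CUBIC)
b=cv2.resize(f["pixels"][160:400,180:460],None,fx=2,fy=2)
cv2.imwrite("pics/c4.png",cv2.resize(np.hstack([a,b]),None,fx=.7,fy=.7))
E
```

```text
clock: 3.45
position: [0.4218, -0.025, 0.0541]
tool_rot: [-3.141, 0.0, 1.571]
force: [-0.9, -1.1, -0.0]
grip_width: 0.0343
```

View pics/c4.png

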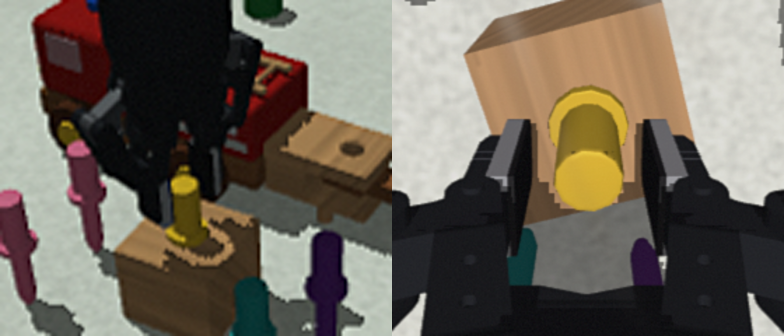

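Fingertips now straddle the knob, about 82 mm high. I go 7 mm lower and close.

```bash
python3 -m creep '[{"rx":0,"ry":0,"rz":0,"tx":0,"ty":0,"tz":7,"hand":0.2},{"rx":0,"ry":0,"rz":0,"tx":0,"ty":0,"tz":7,"hand":0.2},{"rx":0,"ry":0,"rz":0,"tx":0,"ty":0,"tz":7,"hand":1},{"rx":0,"ry":0,"rz":0,"tx":0,"ty":0,"tz":7,"hand":1},{"rx":0,"ry":0,"rz":0,"tx":0,"ty":0,"tz":7,"hand":1},{"rx":0,"ry":0,"rz":0,"tx":0,"ty":0,"tz":7,"hand":1},{"rx":0,"ry":0,"rz":0,"tx":0,"ty":0,"tz":7,"hand":1}]' 60
python3 - <<'E'
from h import *
f,st=grab("wrist","wrist5");s,_=grab("side","side5")
print(bot.observe()["position"],bot.observe()["grip_width"],bot.observe()["force"])
a=cv2.resize(s["pixels"][150:270,230:370],None,fx=4,fy=4,interpolation=cv2.INTER_CUBIC)
b=cv2.resize(f["pixels"][160:400,180:460],None,fx=2,fy=2)
cv2.imwrite("pics/c5.png",cv2.resize(np.hstack([a,b]),None,fx=.7,fy=.7))
E
```

```text
clock: 4.25
position: [0.422, -0.025, 0.0474]
tool_rot: [3.141, -0.0, 1.571]
force: [0.4, 0.5, -0.4]
grip_width: 0.018
[ 0.42201098 -0.025017    0.04741462] 0.018166581493723626 [0.78704424 0.46246711 0.21424151]
```

View pics/c5.png

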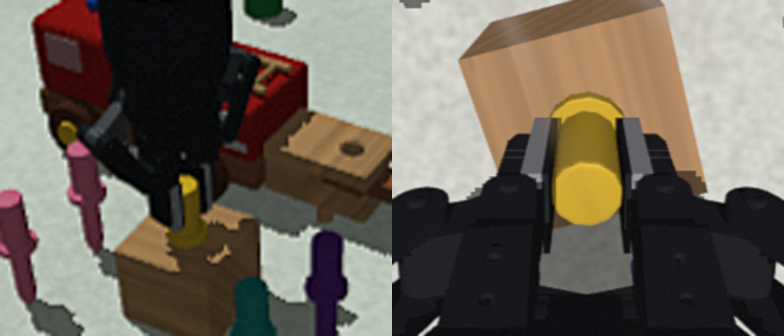

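The fingers hold the yellow knob (opening 18 mm). Lift straight up 75 mm.

```bash
python3 -m creep '[{"rx":0,"ry":0,"rz":0,"tx":0,"ty":0,"tz":-10,"hand":1},{"rx":0,"ry":0,"rz":0,"tx":0,"ty":0,"tz":-22,"hand":1},{"rx":0,"ry":0,"rz":0,"tx":0,"ty":0,"tz":-37,"hand":1},{"rx":0,"ry":0,"rz":0,"tx":0,"ty":0,"tz":-52,"hand":1},{"rx":0,"ry":0,"rz":0,"tx":0,"ty":0,"tz":-67,"hand":1},{"rx":0,"ry":0,"rz":0,"tx":0,"ty":0,"tz":-75,"hand":1},{"rx":0,"ry":0,"rz":0,"tx":0,"ty":0,"tz":-75,"hand":1},{"rx":0,"ry":0,"rz":0,"tx":0,"ty":0,"tz":-75,"hand":1}]' 60
python3 - <<'E'
from h import *
f,st=grab("wrist","wrist6");s,_=grab("side","side6")
b=bot.observe();print(b["position"],b["grip_width"],b["force"])
a=cv2.resize(s["pixels"][130:250,230:370],None,fx=4,fy=4,interpolation=cv2.INTER_CUBIC)
b=cv2.resize(f["pixels"][160:400,180:460],None,fx=2,fy=2)
cv2.imwrite("pics/c6.png",cv2.resize(np.hstack([a,b]),None,fx=.7,fy=.7))
E
```

```text
clock: 5.15
position: [0.4219, -0.025, 0.1223]
tool_rot: [3.142, -0.0, 1.571]
force: [-0.1, 0.2, -1.1]
grip_width: 0.0183
[ 0.42163755 -0.0250137   0.12188237] 0.017892844203082705 [ 0.15877817 -0.26688922 -1.42905104]
```

View pics/c6.png

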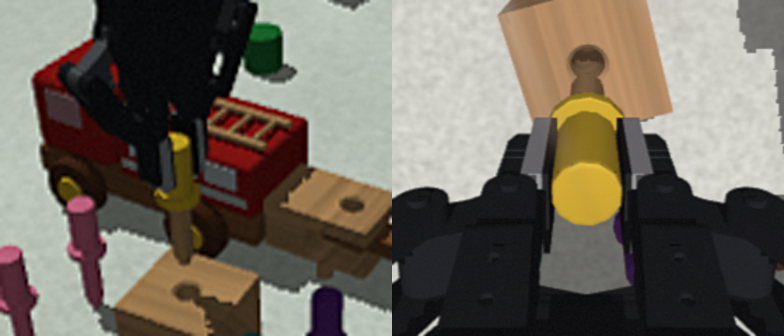

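The pin is out, shank hanging straight. Carry it above the fork hole.

```bash
python3 -m creep '[{"rx":0,"ry":0,"rz":0,"tx":-3,"ty":25,"tz":0,"hand":1},{"rx":0,"ry":0,"rz":0,"tx":-6,"ty":55,"tz":0,"hand":1},{"rx":0,"ry":0,"rz":0,"tx":-10,"ty":85,"tz":0,"hand":1},{"rx":0,"ry":0,"rz":0,"tx":-14,"ty":115,"tz":0,"hand":1},{"rx":0,"ry":0,"rz":0,"tx":-18,"ty":138,"tz":0,"hand":1},{"rx":0,"ry":0,"rz":0,"tx":-18,"ty":148,"tz":0,"hand":1},{"rx":0,"ry":0,"rz":0,"tx":-18,"ty":148,"tz":0,"hand":1},{"rx":0,"ry":0,"rz":0,"tx":-18,"ty":148,"tz":0,"hand":1}]' 60
python3 - <<'E'
from h import *
f,st=grab("wrist","wrist7");s,_=grab("side","side7");c,_=grab("scene","scene7")
b=bot.observe();print(b["position"],b["grip_width"],b["force"])
a=cv2.resize(s["pixels"][130:250,290:430],None,fx=4,fy=4,interpolation=cv2.INTER_CUBIC)
b=cv2.resize(f["pixels"][160:400,180:460],None,fx=2,fy=2)
cv2.imwrite("pics/c7.png",cv2.resize(np.hstack([a,b]),None,fx=.7,fy=.7))
cv2.imwrite("pics/c7c.png",cv2.resize(c["pixels"][150:250,240:380],None,fx=5,fy=5,interpolation=cv2.INTER_CUBIC))
E
```

```text
clock: 6.05
position: [0.5688, -0.0428, 0.1218]
tool_rot: [-3.14, -0.0, 1.571]
force: [0.0, -0.5, -0.1]
grip_width: 0.0181
[ 0.56919141 -0.04288854  0.12249881] 0.018339563578178678 [ 0.24766071 -0.53169539  0.06108702]
```

View pics/c7.png

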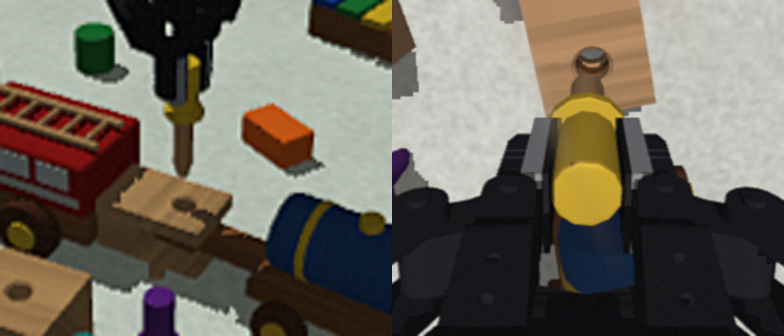

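View pics/c7c.png

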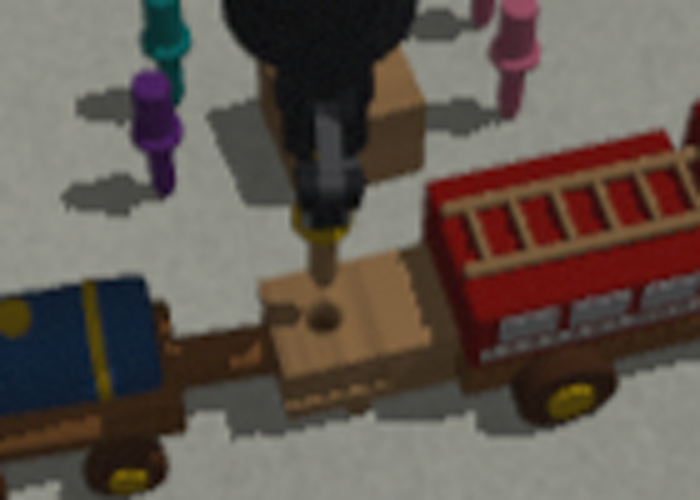

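```bash
python3 - <<'E'
from h import *
for n in(6,7):
    f,st=load(f"wrist{n}");print(st["position"],st["tool_rot"])
    cv2.imwrite(f"pics/z{n}.png",0*f["pixels"]) if 0 else None
a=[cv2.resize(load(f"wrist{n}")[0]["pixels"][180:260,280:360],None,fx=5,fy=5,interpolation=cv2.INTER_CUBIC) for n in(6,7)]
cv2.imwrite("pics/z67.png",np.hstack(a))
s,_=load("side7");c,_=load("scene7")
cv2.imwrite("pics/zs.png",np.hstack([cv2.resize(s["pixels"][150:220,320:390],None,fx=5.6,fy=5.6,interpolation=cv2.INTER_CUBIC),cv2.resize(c["pixels"][180:230,280:330],None,fx=7.84,fy=7.84,interpolation=cv2.INTER_CUBIC)]))
E
```

```text
[ 0.42188449 -0.02501485  0.12226312] [ 3.14157654e+00 -1.17499048e-05  1.57072635e+00]
[ 0.56884462 -0.04279399  0.12184414] [-3.14009188e+00 -5.05542061e-05  1.57093370e+00]
```

View pics/z67.png

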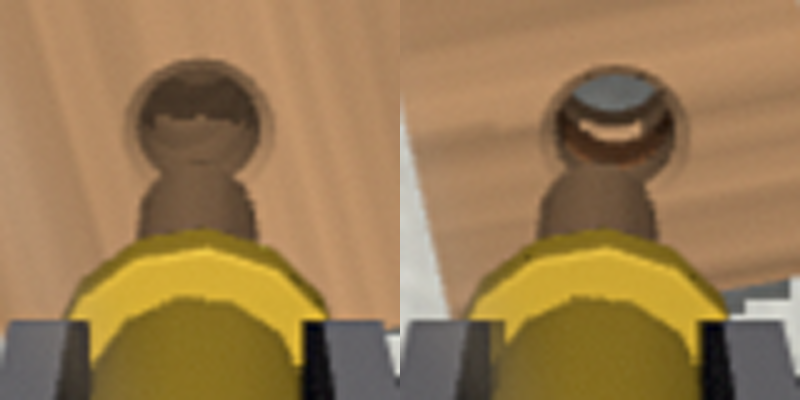

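View pics/zs.png

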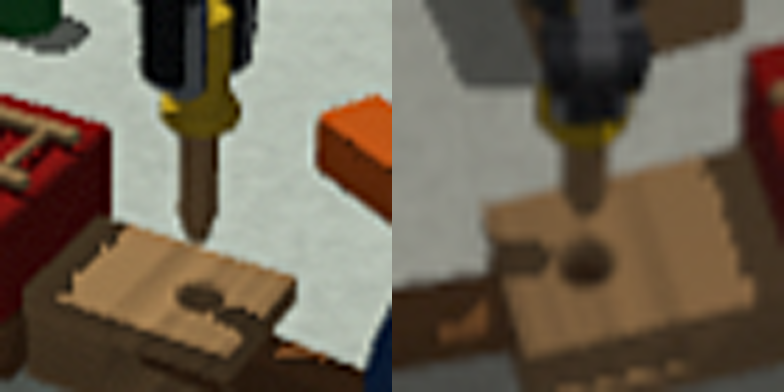

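```bash
python3 -m creep '[{"rx":0,"ry":0,"rz":0,"tx":0,"ty":1,"tz":0,"hand":1},{"rx":0,"ry":0,"rz":0,"tx":0,"ty":1,"tz":0,"hand":1},{"rx":0,"ry":0,"rz":0,"tx":0,"ty":1,"tz":0,"hand":1},{"rx":0,"ry":0,"rz":0,"tx":0,"ty":1,"tz":0,"hand":1}]' 60
python3 - <<'E'
from h import *
f,st=grab("wrist","wrist8");s,_=grab("side","side8");c,_=grab("scene","scene8")
print(st["position"],st["tool_rot"])
a=[cv2.resize(load(f"wrist{n}")[0]["pixels"][180:260,280:360],None,fx=5,fy=5,interpolation=cv2.INTER_CUBIC) for n in(6,8)]
cv2.imwrite("pics/z8.png",np.hstack(a))
cv2.imwrite("pics/zs8.png",np.hstack([cv2.resize(s["pixels"][150:220,320:390],None,fx=5.6,fy=5.6,interpolation=cv2.INTER_CUBIC),cv2.resize(c["pixels"][180:230,280:330],None,fx=7.84,fy=7.84,interpolation=cv2.INTER_CUBIC)]))
E
```

```text
clock: 6.6
position: [0.571, -0.043, 0.1224]
tool_rot: [3.142, 0.0, 1.571]
force: [0.7, 0.0, -0.2]
grip_width: 0.0183
[ 0.57095434 -0.04304058  0.12244935] [3.14154273e+00 1.80956697e-05 1.57071114e+00]
```

View pics/z8.png

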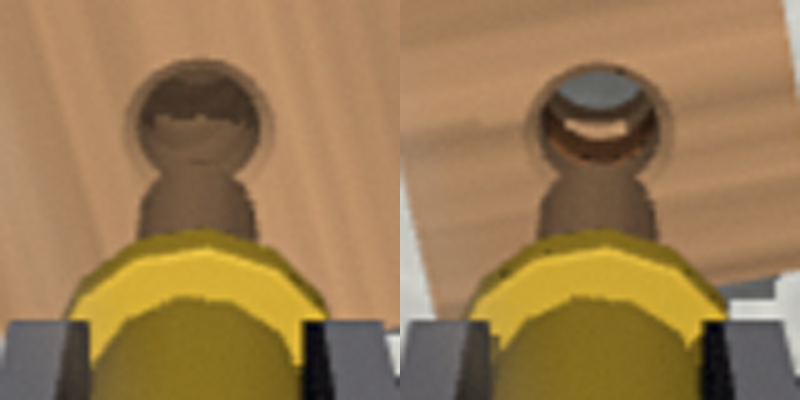

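View pics/zs8.png

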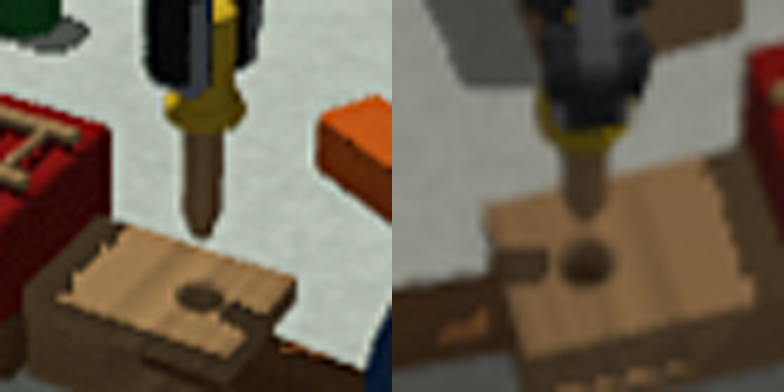

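```bash
python3 - <<'E'
from h import *
f,st=load("wrist8");f6,s6=load("wrist6");s,_=load("side8");c,_=load("scene8")
w=lambda x,y:(x/5+280-.4,y/5+180-.4)
print("wrist hole",atz(f,w(200,131),.058,st)-st["position"],"stand hole",atz(f6,w(200,129),.060,s6)-s6["position"])
S=lambda x,y:(x/5.6+320-.4,y/5.6+150-.4)
C=lambda x,y:((x-392)/7.84+280-.4,y/7.84+180-.4)
# bottom-front visible point of tip rim ~ use axis at z .085
for z in(.083,.085,.087): print(z,"side tip",atz(s,S(203,236),z)," scene tip",atz(c,C(586,216),z))
print("side hole",atz(s,S(200,297),.058),"scene hole",atz(c,C(586,263),.058))
# pose-difference independent: shank edges mid-line in side at z .105
E
```

```text
wrist hole [-0.00027972 -0.00063086 -0.06444935] stand hole [-0.00028707  0.00032452 -0.06226312]
0.083 side tip [ 0.57307022 -0.04345377  0.083     ]  scene tip [ 0.57284794 -0.04549339  0.083     ]
0.085 side tip [ 0.57074676 -0.04526811  0.085     ]  scene tip [ 0.57413981 -0.04554813  0.085     ]
0.087 side tip [ 0.56842329 -0.04708246  0.087     ]  scene tip [ 0.57543169 -0.04560286  0.087     ]
side hole [ 0.5704132  -0.04498374  0.058     ] scene hole [ 0.57365167 -0.04593553  0.058     ]
```

Stand and fork comparisons agree within 1 mm; I shift 0.5 mm towards −y and lower the tip into the hole.

```bash
python3 -m creep '[{"rx":0,"ry":0,"rz":0,"tx":-0.5,"ty":0,"tz":10,"hand":1},{"rx":0,"ry":0,"rz":0,"tx":-0.5,"ty":0,"tz":20,"hand":1},{"rx":0,"ry":0,"rz":0,"tx":-0.5,"ty":0,"tz":26,"hand":1},{"rx":0,"ry":0,"rz":0,"tx":-0.5,"ty":0,"tz":31,"hand":1},{"rx":0,"ry":0,"rz":0,"tx":-0.5,"ty":0,"tz":36,"hand":1},{"rx":0,"ry":0,"rz":0,"tx":-0.5,"ty":0,"tz":40,"hand":1},{"rx":0,"ry":0,"rz":0,"tx":-0.5,"ty":0,"tz":40,"hand":1}]' 60
python3 - <<'E'
from h import *
f,st=grab("wrist","wrist9");s,_=grab("side","side9");c,_=grab("scene","scene9")
b=bot.observe();print(b["position"],b["force"],b["moment"])
a=cv2.resize(s["pixels"][150:230,300:380],None,fx=5,fy=5,interpolation=cv2.INTER_CUBIC)
b=cv2.resize(f["pixels"][180:260,280:360],None,fx=5,fy=5,interpolation=cv2.INTER_CUBIC)
cv2.imwrite("pics/z9.png",np.hstack([a,b]))
E
```

```text
clock: 7.45
position: [0.5707, -0.0435, 0.0819]
tool_rot: [-3.141, -0.0, 1.571]
force: [-0.6, 0.0, -0.3]
grip_width: 0.0183
[ 0.57113535 -0.04352516  0.08261321] [ 0.32213803  0.20249078 -0.3937001 ] [-0.06289012 -0.01736271 -0.00622449]
```

View pics/z9.png

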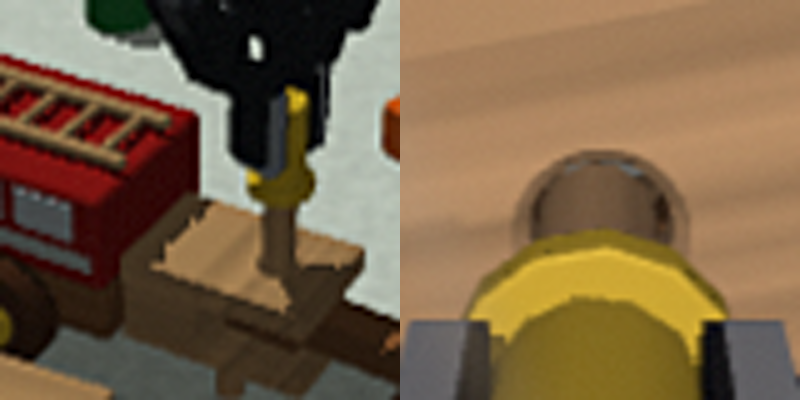

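The tip is in the hole, centred, with no force on it. I continue in small steps.

```bash
python3 -m creep '[{"rx":0,"ry":0,"rz":0,"tx":0,"ty":0,"tz":4,"hand":1},{"rx":0,"ry":0,"rz":0,"tx":0,"ty":0,"tz":8,"hand":1},{"rx":0,"ry":0,"rz":0,"tx":0,"ty":0,"tz":12,"hand":1},{"rx":0,"ry":0,"rz":0,"tx":0,"ty":0,"tz":12,"hand":1}]' 60
python3 -m creep '[{"rx":0,"ry":0,"rz":0,"tx":0,"ty":0,"tz":4,"hand":1},{"rx":0,"ry":0,"rz":0,"tx":0,"ty":0,"tz":8,"hand":1},{"rx":0,"ry":0,"rz":0,"tx":0,"ty":0,"tz":12,"hand":1},{"rx":0,"ry":0,"rz":0,"tx":0,"ty":0,"tz":12,"hand":1}]' 60
```

```text
clock: 8.0
position: [0.5707, -0.0435, 0.0697]
tool_rot: [-3.141, 0.0, 1.571]
force: [-0.4, 0.2, -0.8]
grip_width: 0.0184
clock: 8.4
position: [0.5707, -0.0438, 0.0578]
tool_rot: [-3.141, 0.0, 1.571]
force: [0.6, -1.9, -0.2]
grip_width: 0.0181
```

```bash
python3 -m creep '[{"rx":0,"ry":0,"rz":0,"tx":0,"ty":0,"tz":3,"hand":1},{"rx":0,"ry":0,"rz":0,"tx":0,"ty":0,"tz":6,"hand":1},{"rx":0,"ry":0,"rz":0,"tx":0,"ty":0,"tz":8,"hand":1},{"rx":0,"ry":0,"rz":0,"tx":0,"ty":0,"tz":8,"hand":1}]' 80
python3 - <<'E'
from h import *
f,st=grab("wrist","wrist10");s,_=grab("side","side10")
b=bot.observe();print(b["position"],b["force"],b["moment"])
a=cv2.resize(s["pixels"][150:230,300:380],None,fx=5,fy=5,interpolation=cv2.INTER_CUBIC)
b=cv2.resize(f["pixels"][180:260,280:360],None,fx=5,fy=5,interpolation=cv2.INTER_CUBIC)
cv2.imwrite("pics/z10.png",np.hstack([a,b]))
E
```

```text
clock: 8.8
position: [0.5709, -0.0437, 0.0501]
tool_rot: [-3.141, 0.0, 1.571]
force: [1.6, -2.8, -2.1]
grip_width: 0.0176
[ 0.57083475 -0.04364582  0.05021678] [ 1.24291906 -3.09752678 -2.87467068] [-0.96856612 -0.29540442  0.03320442]
```

View pics/z10.png

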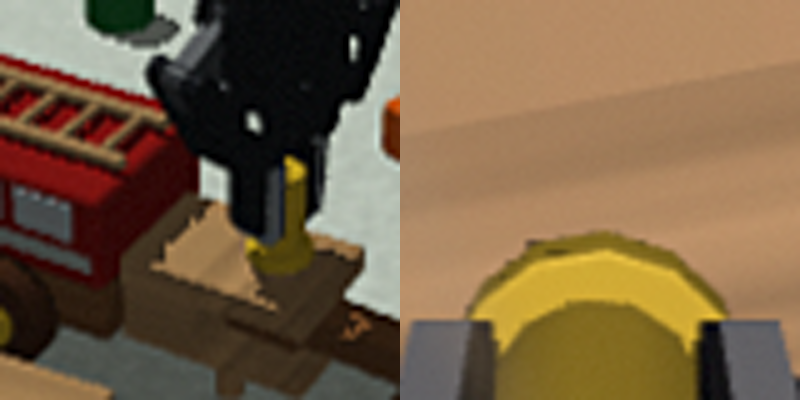

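No slip; about 5 mm remain. I push on to contact.

```bash
python3 -m creep '[{"rx":0,"ry":0,"rz":0,"tx":0,"ty":0,"tz":2,"hand":1},{"rx":0,"ry":0,"rz":0,"tx":0,"ty":0,"tz":3.5,"hand":1},{"rx":0,"ry":0,"rz":0,"tx":0,"ty":0,"tz":5,"hand":1},{"rx":0,"ry":0,"rz":0,"tx":0,"ty":0,"tz":5,"hand":1}]' 80
python3 -m creep '[{"rx":0,"ry":0,"rz":0,"tx":0,"ty":0,"tz":0.5,"hand":1},{"rx":0,"ry":0,"rz":0,"tx":0,"ty":0,"tz":0.5,"hand":1}]' 80
python3 - <<'E'
from h import *
f,st=grab("wrist","wrist11");s,_=grab("side","side11")
b=bot.observe();print(b["position"],b["force"],b["moment"])
a=cv2.resize(s["pixels"][150:230,300:380],None,fx=5,fy=5,interpolation=cv2.INTER_CUBIC)
b=cv2.resize(f["pixels"][180:260,280:360],None,fx=5,fy=5,interpolation=cv2.INTER_CUBIC)
cv2.imwrite("pics/z11.png",np.hstack([a,b]))
E
```

```text
clock: 9.3
position: [0.5712, -0.0439, 0.0456]
tool_rot: [3.141, 0.0, 1.57]
force: [0.9, -5.2, 5.2]
grip_width: 0.0179
clock: 9.5
position: [0.5713, -0.0439, 0.0455]
tool_rot: [3.141, 0.0, 1.57]
force: [-2.6, -6.3, 11.8]
grip_width: 0.0177
[ 0.57130421 -0.04393896  0.04549012] [-1.1181604  -5.89251492 12.48896017] [-1.43038256  0.40443721  0.04259116]
```

View pics/z11.png

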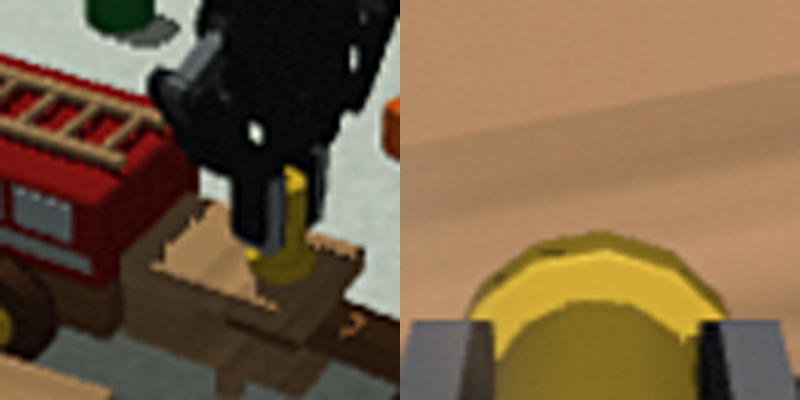

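The TCP reached 45.5 mm, against 45.4 expected at seating, and the force rose sharply to 12 N. Release now.

```bash
python3 -m creep '[{"rx":0,"ry":0,"rz":0,"tx":0,"ty":0,"tz":0,"hand":0.2},{"rx":0,"ry":0,"rz":0,"tx":0,"ty":0,"tz":0,"hand":0.2},{"rx":0,"ry":0,"rz":0,"tx":0,"ty":0,"tz":0,"hand":0.2},{"rx":0,"ry":0,"rz":0,"tx":0,"ty":0,"tz":0,"hand":0.2}]'
python3 - <<'E'
from h import *
f,st=grab("wrist","wrist12");s,_=grab("side","side12")
print(st["position"],st["force"])
a=cv2.resize(s["pixels"][150:230,300:380],None,fx=5,fy=5,interpolation=cv2.INTER_CUBIC)
b=cv2.resize(f["pixels"][160:320,240:400],None,fx=2.5,fy=2.5,interpolation=cv2.INTER_CUBIC)
cv2.imwrite("pics/z12.png",np.hstack([a,b]))
E
```

```text
clock: 10.0
position: [0.5709, -0.0432, 0.0448]
tool_rot: [-3.141, -0.0, 1.571]
force: [-0.1, -0.4, 0.1]
grip_width: 0.0342
[ 0.57087948 -0.0432122   0.04475179] [-0.09444256 -0.35262562  0.09891902]
```

View pics/z12.png

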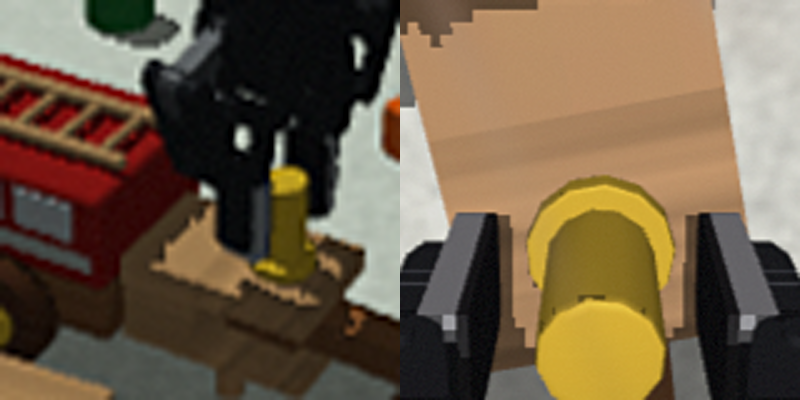

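Released and free of both fingers. I rise straight up and inspect.

```bash
python3 -m creep '[{"rx":0,"ry":0,"rz":0,"tx":0,"ty":0,"tz":-15,"hand":0.2},{"rx":0,"ry":0,"rz":0,"tx":0,"ty":0,"tz":-35,"hand":0.2},{"rx":0,"ry":0,"rz":0,"tx":0,"ty":0,"tz":-60,"hand":0},{"rx":0,"ry":0,"rz":0,"tx":0,"ty":0,"tz":-90,"hand":0},{"rx":0,"ry":0,"rz":0,"tx":0,"ty":0,"tz":-120,"hand":0},{"rx":0,"ry":0,"rz":0,"tx":0,"ty":0,"tz":-130,"hand":0},{"rx":0,"ry":0,"rz":0,"tx":0,"ty":0,"tz":-130,"hand":0},{"rx":0,"ry":0,"rz":0,"tx":0,"ty":0,"tz":-130,"hand":0}]'
python3 - <<'E'
from h import *
f,st=grab("wrist","wrist13");s,_=grab("side","side13");c,_=grab("scene","scene13")
print(st["position"],st["force"])
a=cv2.resize(s["pixels"][150:230,300:380],None,fx=5,fy=5,interpolation=cv2.INTER_CUBIC)
b=cv2.resize(f["pixels"][100:300,220:420],None,fx=2,fy=2,interpolation=cv2.INTER_CUBIC)
cv2.imwrite("pics/z13.png",np.hstack([a,b]))
cv2.imwrite("pics/c13.png",cv2.resize(c["pixels"][150:250,240:380],None,fx=5,fy=5,interpolation=cv2.INTER_CUBIC))
E
```

```text
clock: 10.9
position: [0.5706, -0.0435, 0.1746]
tool_rot: [-3.141, -0.0, 1.571]
force: [0.4, 0.5, 0.2]
grip_width: 0.0423
[ 0.5706339  -0.04349474  0.17460721] [0.39302576 0.53672998 0.18521607]
```

View pics/z13.png

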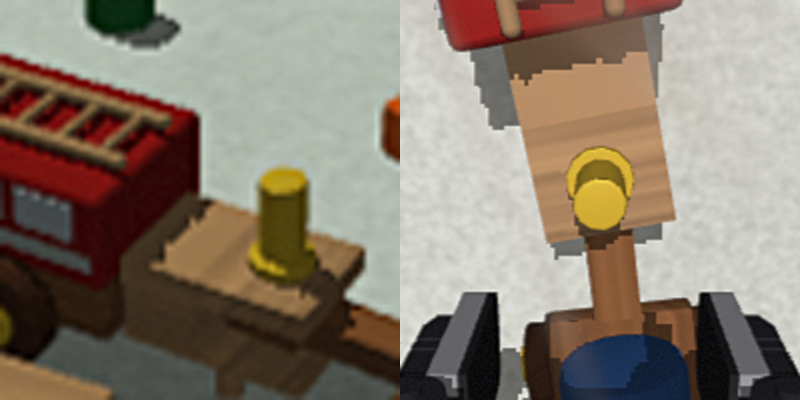

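View pics/side13.png

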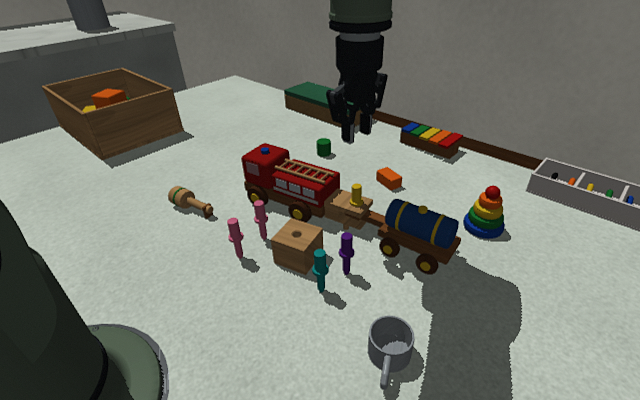

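View pics/c13.png

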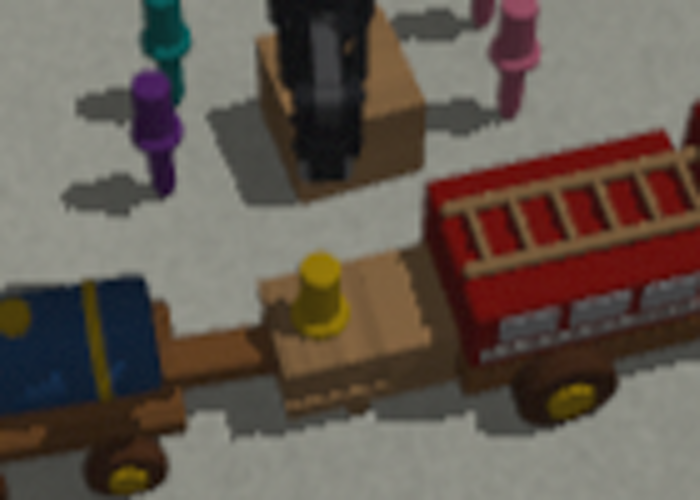

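```bash
python3 - <<'E'
from h import *
f,st=load("wrist13");s,_=load("side13");c,_=load("scene13")
o={"w":(f,(600/2-200+220-.3,203/2+100-.3),st),"s":(s,(283/5+300-.4,180/5+150-.4),None),"c":(c,(320/5+240-.4,262/5+150-.4),None)}
for ks in("wsc","ws","sc"):
    A=np.zeros((3,3));b=np.zeros(3)
    for k in ks:
        oo,d=ray(*o[k][:2],o[k][2]);M=np.eye(3)-np.outer(d,d);A+=M;b+=M@oo
    print(ks,np.round(np.linalg.solve(A,b)*1000,1))
for k in o: print(k,np.round(atz(o[k][0],o[k][1],.1,o[k][2])*1000,1))
# side: flange base visible height: knob top to flange bottom pixel length vs prediction
a=load("side0")[0]["pixels"].astype(int);d=np.abs(a-s["pixels"]).sum(2)>90
n,l,stt,_=cv2.connectedComponentsWithStats(d.astype(np.uint8))
print([x.tolist() for x in stt[1:] if x[4]>25])
E
```

```text
wsc [570.3 -45.5  99.9]
ws [570.9 -44.6  99.2]
sc [569.9 -46.6 100.6]
w [570.4 -43.8 100. ]
s [570.7 -45.7 100. ]
c [569.6 -46.7 100. ]
[[0, 0, 13, 86, 618], [329, 0, 13, 32, 258], [335, 0, 58, 111, 1913], [326, 51, 19, 41, 435], [326, 90, 9, 16, 96], [360, 114, 13, 22, 183], [341, 127, 14, 18, 185], [350, 184, 17, 26, 253], [0, 191, 41, 64, 479], [391, 200, 18, 17, 122], [290, 213, 20, 30, 301], [375, 215, 13, 17, 74], [456, 240, 66, 160, 2314], [383, 259, 49, 52, 723], [396, 311, 37, 89, 682], [397, 326, 17, 28, 78], [381, 372, 7, 13, 61], [374, 396, 12, 4, 27]]
```

The knob top triangulates to 99.9 mm, against 100 mm expected when seated. Nothing else appears moved; the remaining image differences look like arm and shadow changes. Hand in.

```bash
python3 -c "
from workcell import bot
print(bot.job_done())"
```

```text
the job is handed in; nothing more can be done
None
```

I drew the yellow pin out of its stand, carried it to the fork and pushed it down through fork and eye until it seated. I then let go, raised the arm clear and handed the job in at about 11 s of the 42 s allowed.

**Seating:** The downward force rose to 12 N with the tool within 0.1 mm of the expected seating height. After release the knob top triangulates to 99.9 mm, against 100 mm expected when seated. The pin stands upright with no gap under the head in the pictures.

**Surroundings:** The engine, trailer and other toys look unmoved between the first and last side views. The remaining image differences look like the arm and its shadow, apart from the pin itself.

**What disagreed:**
- The fingertips turned out to be about 28 mm behind the stated TCP at 34 mm opening, so I gripped lower than first planned after checking in the pictures.
- The cameras disagreed by up to 3 mm on absolute positions, so I aligned the pin by comparing its position over the stand hole with that over the fork hole.
- The first move was refused because its rows lacked some keys; the arm did not move.

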